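# Knock out the last casting and send the batch through the blast cabinet's parts lock

### The arm

A 7-joint arm with a two-finger parallel gripper is mounted at the origin on the work surface. World frame = base frame: x ahead of the robot, y to its left, z up, the work surface at z = 0. Lengths are in m, angles in rad, forces in N, time in s.
With the tool pointing down it reaches from about 0.425 to 0.825 m from the base axis. Payload 3.6 kg.
Tool frame: the origin (TCP) lies between the finger pads; the fingertips stand 8 mm ahead of it and the grasp point (between the pads) lies 11 mm behind it; z points along the fingers, y is the line along which they close (so a half turn about z gives the same grasp; the last joint's range is limited). The gripper opens to 85 mm and grips with 20 to 120 N. Pads are 22 mm wide; open, the fingers measure 114 mm over their backs; the gripper's body (76 mm by 85 mm) begins 54 mm behind the grasp point. The pads swing forward as they close: fully open they stand 13 mm farther back than shut.
Start: joints at [1.105, 0.615, -0.013, 1.423, 0.008, 1.103, -0.04], TCP at [0.277, -0.588, 0.219] pointing down, gripper open.
Joint ranges: [-3.12, 3.12], [-0.3, 2.06], [-1.34, 1.32], [0.26, 2.42], [-1.36, 4.5], [0.01, 1.98], [-2.84, 2.84]. Speed limits (rad/s): [2.79, 2.79, 3.14, 3.14, 3.14, 3.14, 3.14].

### API

Orientations are given as a unit quaternion [x, y, z, w].
In Python, from cell import r gives the robot as it stands.
- The arm moves only by the shell command python3 -m inch 'ROWS' [FORCE]. ROWS is a JSON object of lists of equal length, an entry for each row: "linear": the shift along the world's x, y, z in mm, a list of three; "twist": the turn about the world's z in degrees; "jaw": the opening, from 0 (shut) to 1 (fully open). In form: {"linear": [[tx, ty, tz], ...], "twist": [twist, ...], "jaw": [jaw, ...]}. A call has 1 to 10 rows; each row is the pose to reach, as a shift and turn from the pose commanded when the call began; what a row does not reach only later rows make up. A row lasts 1/12 s, in which the tool goes at most 41.7 mm and 7.16 degrees, less where a joint would pass 70% of its speed; a pose out of reach is approached as far as the arm can. A call with a gripper value outside its range is refused whole. The fingers move at their own pace and stop on an object; FORCE is the grip in N (left out, the last holds). Time passes only in rows, so rows that repeat a pose let the fingers close. It gives the time, the measured TCP pose, the force, the opening and the grip force at its end, in the units of the state.
- r.get_state(): the state, without advancing time (a new reading comes with each control period).
- r.get_image(name): name is "scene" or "top" or "wrist"; returns the picture (384x512x3 uint8, blue, green, red); there is no depth.
- r.camera_model(name): a dict with "fx", "fy", "cx", "cy" (pixels), "cam_to_world" (4x4, takes a point from camera to world coordinates); the wrist camera has in their place "T_tool_cam" (4x4, takes a point from camera to tool coordinates, whose origin is the TCP and whose axes are the flange's). Camera axes: x right, y up, looking along -z (the intrinsics and any distortion apply to the point x, -y, -z); pixel columns grow to the right and rows downward; lengths in m; the calibration is good to about 2 mm. A picture is of the moment at which its call begins: read the wrist's pose just before it. camera_model takes no time and is no camera call.
- r.close_job(): hands the job in; it is judged then, once.
The state is a dict: "time_s": time; "joint_positions": joint angles; "dq": joint speeds; "joint_efforts": joint torques, N m; "ee_pos": TCP position; "orientation": TCP orientation; "force": force on the tool from outside, world axes, zero at the start; "ft_torque": the same for the moment, N m; "finger_gap": finger opening in m; "grip_force": force on a finger pad.
Only numpy, scipy, OpenCV 4.12 (cv2) and the standard library are available. Lean on these libraries where they do the work, as an engineer would, in place of code of your own. Each camera call takes 0.05 s, during which the arm holds its last target. There are 200 camera calls.

### The job

Send the batch into the blast cabinet: knock the casting that is still in the die out by raising the knockout's handle, and load it and every casting that lies on the bench into the cabinet's parts lock, lying level on its floor and not on top of one another. Before you open the lock's hatch, press down on the inner gate's handle and feel that the gate is firmly shut (it may have been left ajar), since gate and hatch must never be open together; when the castings are in, shut the hatch, and only then pull the inner gate right up so that the blaster inside can take them. Push the knockout fully down again so that the die is ready for the next pour, and leave the bottle, the mug and the ingots where they are.

Things in the scene. Friction and masses are not known exactly. Their poses are not given: they have to be found in the camera images.
- lock_floor (a point): the parts lock, an open-topped blue steel box on the bench against the side of the blast cabinet; this point is the centre of its inner floor (35 above the bench). Inside 200 (x) x 275 (y) x 75 deep, walls 5 thick, rim 110 above the bench. Axes: x to the hinged side of the hatch, away from the robot; y to the blast cabinet; z up. The wall at y +139 is the inner gate
- hatch (a joint): the lock's outer door: angle of its top hatch, 0 shut, grows as its robot-side edge lifts, up to 1.8 rad (a little past upright); stiff friction hinge (0.9 N m; the hatch weighs 0.5 kg), it stays where it is left
- hatch_handle (a point): centre of the hatch's grab bar: round steel bar 14 in diameter and 110 long, parallel to the hinge (along the lock's y), on two end posts, its centre 40 above the hatch's upper face and 25 from the hatch's robot-side edge
- hatch_hinge (a point): a point on the hatch's hinge axis, at mid-length; the axis runs along the lock's y. The handle bar lies 185 from it towards the robot and 48 above it when shut
- inner_gate (a joint): the lock's inner door: lift in m of the upright sliding gate between lock and cabinet, 0 shut (stands on its sill), 0.075 fully up; friction 5 N, weight 3 N, it stays where it is left
- gate_handle (a point): centre of the inner gate's handle, a black bar 110 long (along the lock's x), 18 wide, 14 high, on two stems above the gate's upper edge, 162 above the bench when shut; 32 free below it; guide posts 190 high stand 108 either side of its centre along its length
- knockout (a joint): lift in m of the knockout: an upright rod 27 in diameter under the hole in the die's floor, on a frame with a handle; 0 down, 0.033 fully up; friction 9 N, weight 2 N, it stays where it is left, also with a casting on it
- knockout_handle (a point): centre of the knockout's handle, a black bar 110 long (along the die's y), 16 wide, 14 high, 96 above the bench when down, standing 125 from the die's centre on the robot's side (60 clear of the die block's face), on two posts 70 apart; there is 53 free below it between the posts
- die_mouth (a point): the casting die, a dark steel block 130 (x) x 180 (y), on a stand; this point is the centre of its pocket's mouth, level with the upper face, 125 above the bench. The pocket is 46 (x) x 115 (y), 40 deep, upright walls; a casting in it lies 2 below the upper face and cannot be gripped; with the knockout fully up it stands 31 proud. Four screw heads 5 high near the block's corners. Axes: x away from the robot, y along the casting, z up
- shoe1_center (a point): aluminium guide-shoe casting, a U-section bar 42 wide (x) x 110 long (y) x 38 high (z), channel (20 wide, 12 deep) along its length, upwards; point at its centre, 19 above its underside; about 0.33 kg; starts in the die's pocket
- shoe2_center (a point): aluminium guide-shoe casting, a U-section bar 42 wide (x) x 110 long (y) x 38 high (z), channel (20 wide, 12 deep) along its length, upwards; point at its centre, 19 above its underside; about 0.33 kg; starts on the bench, or is absent
- shoe3_center (a point): aluminium guide-shoe casting, a U-section bar 42 wide (x) x 110 long (y) x 38 high (z), channel (20 wide, 12 deep) along its length, upwards; point at its centre, 19 above its underside; about 0.33 kg; starts on the bench, or is absent
- shoe4_center (a point): aluminium guide-shoe casting, a U-section bar 42 wide (x) x 110 long (y) x 38 high (z), channel (20 wide, 12 deep) along its length, upwards; point at its centre, 19 above its underside; about 0.33 kg; starts on the bench, or is absent
- coat_bottle: bottle, 68 in diameter, 190 high; origin under its centre; to be left alone
- mug: mug, 82 in diameter, 95 high; origin under its centre; to be left alone
- ingot1: aluminium ingot 150 x 60 x 30; origin under its centre; to be left alone
- ingot2: aluminium ingot 150 x 60 x 30; origin under its centre; to be left alone
Mind the look-alikes: they are no part of the job. What is shaped like the part that bears shoe1_center but blue, green or orange is not meant.

How it is judged:
By the outcome, as a careful person would: the job done as asked, in the order asked, and still so for the second after the job is handed in, with the robot touching nothing.
Of shoe2, shoe3, shoe4 only 1 to 3 are there at a start; the rules pass over those that are not, and their reading is None.
At some moment in a run one of shoe2, shoe3, shoe4 may be knocked a few centimetres aside while the robot is not near it.
Once in a run the grip may slacken for a moment while it holds something.
It also fails if it takes over 210 s, if anything falls off the work surface, if the arm or the gripper's body presses on something with over 40 N, if the wrist force passes 120 N, or if a joint passes its speed limit or range.

## Working session

There is one attempt and no reset: what is moved stays moved. The work goes in short steps, Python scripts to look and compute and a shell command to move; the robot and the scene stay as the last step left them, time stands still between calls to the robot, and variables do not carry over. Pictures are saved under pics/ and viewed, at most 14 in all, crops included, and the job is handed in when it is done.

```bash
ls; mkdir -p pics
python3 - <<'E'
from cell import r
import cv2,numpy as np
s=r.get_state();print(s)
for n in("scene","top"):
    cv2.imwrite(f"pics/{n}0.png",r.get_image(n));m=r.camera_model(n);print(n,{k:np.round(v,4).tolist() if not isinstance(v,str) else v for k,v in m.items()})
a=cv2.imread("pics/scene0.png");b=cv2.imread("pics/top0.png")
m=r.camera_model("wrist");print({k:np.round(v,4).tolist() if not isinstance(v,str) else v for k,v in m.items()})
cv2.imwrite("pics/top0b.png",cv2.resize(b,(800,600)));cv2.imwrite("pics/scene0b.png",cv2.resize(a,(800,600)))
E
```

```text
pics
{'time_s': 0.0, 'joint_positions': array([ 1.10450915,  0.61595872, -0.01260383,  1.42494301,  0.00809379,
        1.10337599, -0.04039867]), 'dq': array([-1.36018389e-03, -4.42164015e-04, -2.70950804e-03, -1.20190266e-05,
       -7.79070227e-04,  1.67985876e-03,  3.64506472e-04]), 'joint_efforts': array([ 3.10180594e-04, -4.69213951e+01,  2.59109633e-01, -1.71034205e+01,
        9.90951725e-03,  9.74135968e-03, -1.51513797e-05]), 'ee_pos': array([ 0.27639329, -0.58741274,  0.21809796]), 'orientation': array([ 9.75913808e-01,  2.18152479e-01, -3.07268072e-04, -1.28115011e-03]), 'force': array([ 0.75611416,  0.13567658, -0.29089234]), 'ft_torque': array([ 0.01470883, -0.04361446, -0.00326676]), 'grip_force': 0.0, 'finger_gap': 0.0852738262154027}
scene {'fx': 462.9113, 'fy': 462.9113, 'cx': 254.1992, 'cy': 194.1043, 'cam_to_world': [[0.5425, -0.4627, 0.7011, 1.6504], [0.8399, 0.3113, -0.4445, -0.7454], [-0.0126, 0.83, 0.5575, 0.9704], [0.0, 0.0, 0.0, 1.0]]}
top {'fx': 361.9696, 'fy': 361.9696, 'cx': 255.6176, 'cy': 190.6727, 'cam_to_world': [[0.0884, 0.9757, -0.2005, 0.32], [-0.9961, 0.0876, -0.0129, -0.0622], [0.0049, 0.2009, 0.9796, 1.2987], [0.0, 0.0, 0.0, 1.0]]}
{'fx': 312.0932, 'fy': 312.0932, 'cx': 256.7909, 'cy': 192.7777, 'T_tool_cam': [[-0.0002, 0.9605, 0.2783, 0.0698], [1.0, -0.0001, 0.0009, 0.0002], [0.0009, 0.2783, -0.9605, -0.1553], [0.0, 0.0, 0.0, 1.0]]}
```

View pics/top0b.png

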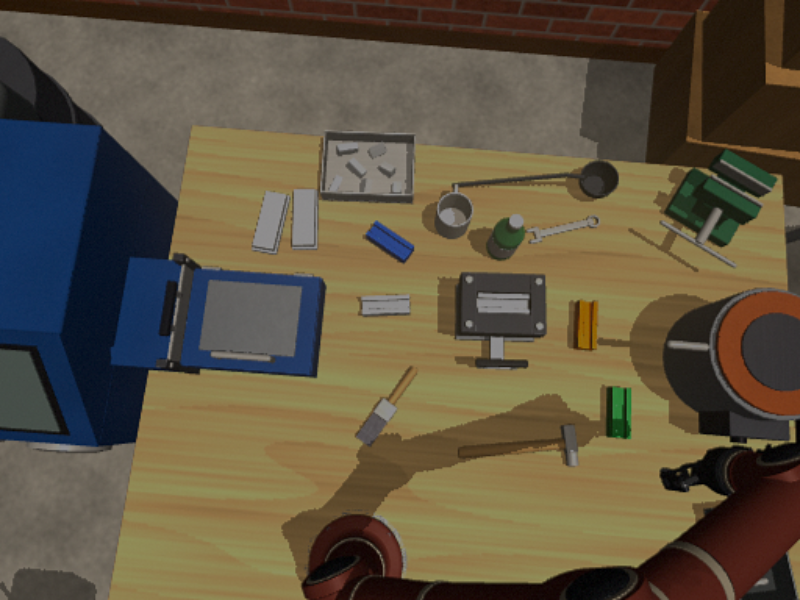

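View pics/scene0b.png

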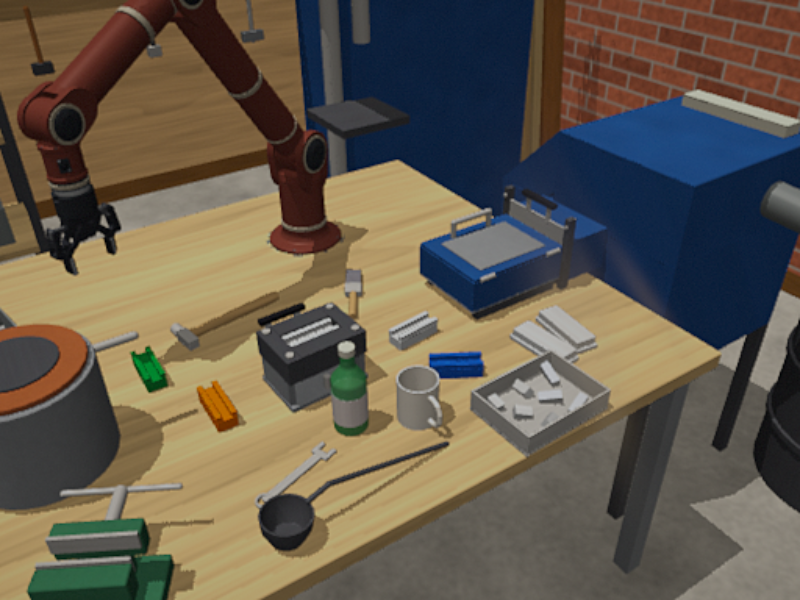

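Top view (800x600 px): hatch plate around (250,318), hatch handle (240,357), gate handle (167,308), die pocket (503,303), knockout handle (502,364). There is one grey casting at (385,305), the look-alikes are blue, orange and green, and the ingots are at (270,222) and (304,218).

```bash
cat > h.py <<'E'
import numpy as np,cv2
from cell import r
from scipy.spatial.transform import Rotation as R
def cam(n):
    m=r.camera_model(n)
    if n=="wrist":
        s=r.get_state();T=np.eye(4);T[:3,:3]=R.from_quat(s["orientation"]).as_matrix();T[:3,3]=s["ee_pos"]
        m["cam_to_world"]=T@np.array(m["T_tool_cam"])
    return m
def shot(n,name,scale=None,box=None):
    m=cam(n);im=r.get_image(n);cv2.imwrite(f"pics/{name}.png",im)
    np.savez(f"pics/{name}.npz",fx=m["fx"],fy=m["fy"],cx=m["cx"],cy=m["cy"],T=m["cam_to_world"])
    return im
def ray(name,u,v):
    m=np.load(f"pics/{name}.npz");T=m["T"]
    d=T[:3,:3]@np.array([(u-m["cx"])/m["fx"],-(v-m["cy"])/m["fy"],-1]);return T[:3,3],d
def on(name,u,v,z):
    o,d=ray(name,u,v);return np.round(o+d*(z-o[2])/d[2],4)
def proj(name,p):
    m=np.load(f"pics/{name}.npz");T=m["T"];q=T[:3,:3].T@(np.array(p)-T[:3,3])
    return m["cx"]+m["fx"]*q[0]/-q[2],m["cy"]-m["fy"]*q[1]/-q[2]
def yaw():
    s=r.get_state();M=R.from_quat(s["orientation"]).as_matrix();return np.degrees(np.arctan2(M[1,1],M[0,1]))
E
python3 - <<'E'
from h import *
shot("top","t1")
k=512/800
for n,u,v,z in [("shoe2",385,305,.038),("s2 l",361,306,.038),("s2 r",410,304,.038),("die",503,303,.123),("dieL",477,302,.123),("dieR",530,304,.123),("ko",502,364,.103),("koL",475,364,.103),("koR",527,363,.103),("handle",240,357,.158),("hl",211,354,.158),("hr",271,359,.158),("gate",167,308,.169),("gate t",172,283,.169),("gate b",162,334,.169),("lock corner nr",318,377,.11),("lock corner fr",325,277,.11),("lock nl",185,374,.11)]:
    print(n,on("t1",u*k,v*k,z))
print("yaw of tool y",yaw())
im=cv2.imread("pics/t1.png")
a=cv2.resize(im[155:250,70:220],None,fx=5.3,fy=5.3,interpolation=cv2.INTER_CUBIC)
cv2.imwrite("pics/t1a.png",a[:600,:800])
E
```

```text
shoe2 [ 0.5588 -0.0144  0.038 ]
s2 l [0.5516 0.0396 0.038 ]
s2 r [ 0.5662 -0.0707  0.038 ]
die [ 0.5693 -0.2664  0.123 ]
dieL [ 0.5666 -0.2113  0.123 ]
dieR [ 0.5723 -0.3235  0.123 ]
ko [ 0.4423 -0.2745  0.103 ]
koL [ 0.4373 -0.2177  0.103 ]
koR [ 0.4491 -0.327   0.103 ]
handle [0.4039 0.2618 0.158 ]
hl [0.4047 0.3207 0.158 ]
hr [0.4054 0.1991 0.158 ]
gate [0.4883 0.4202 0.169 ]
gate t [0.5407 0.4189 0.169 ]
gate b [0.4349 0.4211 0.169 ]
lock corner nr [0.3805 0.1077 0.11  ]
lock corner fr [0.5949 0.1177 0.11  ]
lock nl [0.3621 0.3843 0.11  ]
yaw of tool y -64.79961065946992
```

View pics/t1a.png

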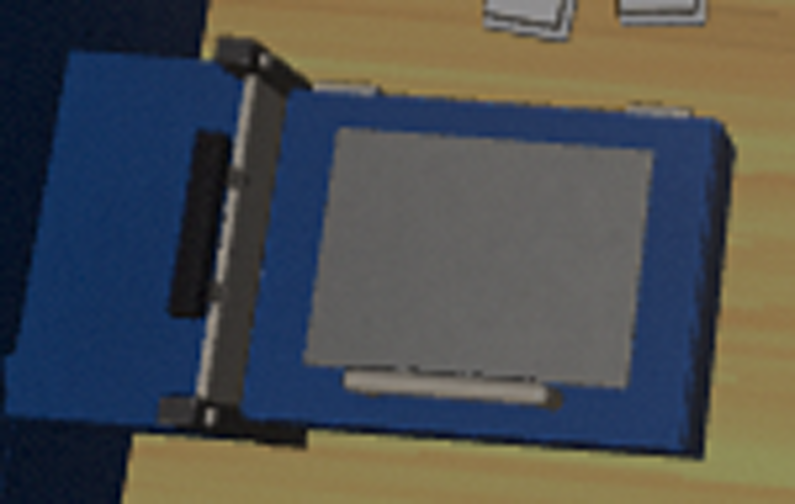

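The crop shows the shut hatch with the grab bar from (343,378) to (555,397), the black gate handle around (199,225) and the gate standing between dark posts. I'll go towards the knockout first and look there with the wrist camera.

```bash
python3 -m inch '{"linear":[[18,32,8],[37,64,16],[55,95,24],[74,127,32],[92,159,40],[110,191,48],[129,223,56],[147,254,64],[166,286,72],[184,318,80]],"twist":[6.8,13.6,20.4,27.2,34,40.8,47.6,54.4,61.2,68],"jaw":[1,1,1,1,1,1,1,1,1,1]}'; python3 -m inch '{"linear":[[0,0,0],[0,0,0]],"twist":[0,0],"jaw":[1,1]}'
python3 - <<'E'
from h import *
print(yaw(),r.get_state()["ee_pos"])
a=shot("wrist","w1");b=shot("top","t2")
cv2.imwrite("pics/w1b.png",np.vstack([cv2.resize(a,(800,600))]))
cv2.imwrite("pics/t2b.png",b)
E
```

```text
time_s: 0.98
ee_pos: [0.4612, -0.2684, 0.2996]
orientation: [0.685, 0.729, -0.0, -0.0]
force: [0.1, 0.4, 0.1]
finger_gap: 0.0854
grip_force: 0.0
time_s: 1.15
ee_pos: [0.4622, -0.2674, 0.2998]
orientation: [0.685, 0.729, 0.001, 0.0]
force: [-0.4, -1.6, 0.5]
finger_gap: 0.0854
grip_force: 0.0
3.525255721939933 [ 0.46221868 -0.26736543  0.29982864]
```

View pics/w1b.png

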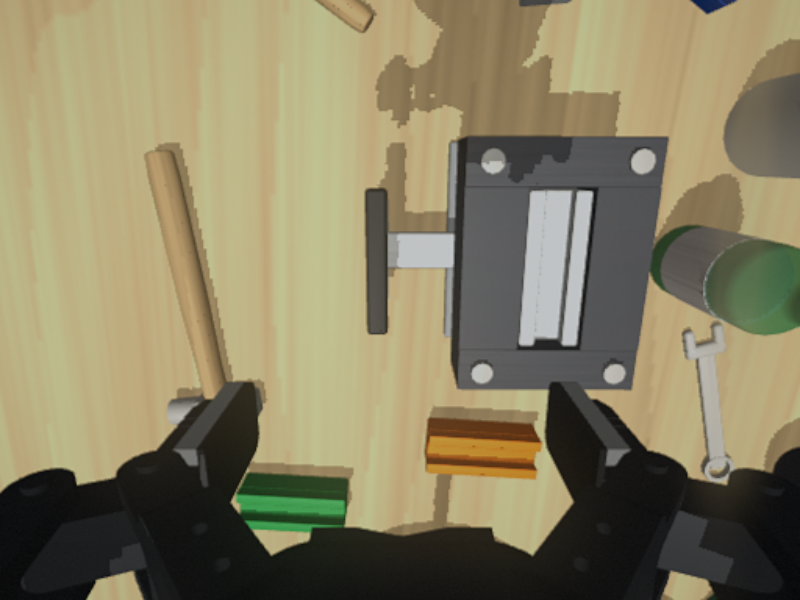

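View pics/t2b.png

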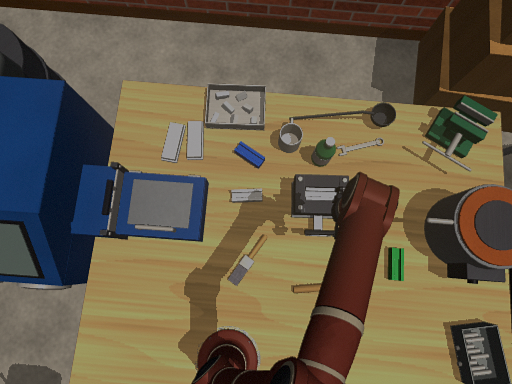

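The wrist view shows the knockout handle (366–387, 189–334) and the die pocket (520–597, 188–348). The top view confirms a single bench casting at (246,196).

Run:
```python
from h import *
k=.64
for n,u,v,z in [("ko",376.5,262,.103),("koT",376,190,.103),("koB",377,334,.103),("pTL",529,189,.125),("pTR",596,189,.125),("pBL",518,348,.125),("pBR",578,348,.125),
("sTL",532,190,.123),("sTR",594,192,.123),("sBL",519,344,.123),("sBR",577,346,.123),("scr",494,161,.13),("scr",643,161,.13),("scr",482,373,.13),("scr",614,373,.13)]:
    print(n,on("w1",u*k,v*k,z))
im=cv2.imread("pics/t2.png");cv2.imwrite("pics/box.png",cv2.resize(im[310:384,440:512],None,fx=6,fy=6))
```

```text
ko [ 0.4436 -0.27    0.103 ]
koT [ 0.4408 -0.2185  0.103 ]
koB [ 0.4467 -0.3261  0.103 ]
pTL [ 0.5428 -0.2103  0.125 ]
pTR [ 0.587  -0.2076  0.125 ]
pBL [ 0.5498 -0.3226  0.125 ]
pBR [ 0.5933 -0.3199  0.125 ]
sTL [ 0.5454 -0.2109  0.123 ]
sTR [ 0.5868 -0.2097  0.123 ]
sBL [ 0.5507 -0.3202  0.123 ]
sBR [ 0.5931 -0.3192  0.123 ]
scr [ 0.5167 -0.1941  0.13  ]
scr [ 0.6121 -0.1882  0.13  ]
scr [ 0.5249 -0.3416  0.13  ]
scr [ 0.6204 -0.3358  0.13  ]
```

View pics/box.png

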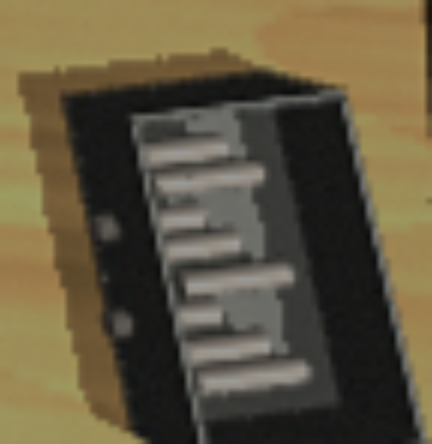

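```bash
python3 -m inch '{"linear":[[-18,-4,0],[-18,-4,-40],[-18,-4,-80],[-18,-4,-120],[-18,-4,-150],[-18,-4,-180],[-18,-4,-200],[-18,-4,-212],[-18,-4,-212],[-18,-4,-212]],"twist":[0,0,0,0,0,0,0,0,0,0],"jaw":[0.5,0.5,0.5,0.5,0.5,0.5,0.5,0.5,0.5,0.5]}'
python3 -m inch '{"linear":[[0,0,0],[0,0,0],[0,0,0],[0,0,0],[0,0,0]],"twist":[0,0,0,0,0],"jaw":[0,0,0,0,0]}' 60
```

```text
time_s: 2.08
ee_pos: [0.4414, -0.2755, 0.0865]
orientation: [0.688, 0.726, -0.001, -0.001]
force: [0.9, -0.8, -0.4]
finger_gap: 0.0427
grip_force: 0.0
time_s: 2.5
ee_pos: [0.4443, -0.275, 0.0887]
orientation: [0.687, 0.727, 0.0, 0.002]
force: [0.7, -0.7, 5.6]
finger_gap: 0.0127
grip_force: 59.0
```

```bash
python3 -m inch '{"linear":[[0,0,4],[0,0,8],[0,0,12],[0,0,16],[0,0,20],[0,0,24],[0,0,28],[0,0,31],[0,0,34],[0,0,34]],"twist":[0,0,0,0,0,0,0,0,0,0],"jaw":[0,0,0,0,0,0,0,0,0,0]}' 80
python3 - <<'E'
from h import *
a=shot("scene","s3");cv2.imwrite("pics/s3b.png",cv2.resize(a[150:270,120:280],None,fx=4,fy=4))
E
```

```text
time_s: 3.33
ee_pos: [0.4442, -0.2749, 0.1204]
orientation: [0.687, 0.727, 0.001, 0.001]
force: [6.1, -2.7, -10.2]
finger_gap: 0.0115
grip_force: 79.0
```

View pics/s3b.png

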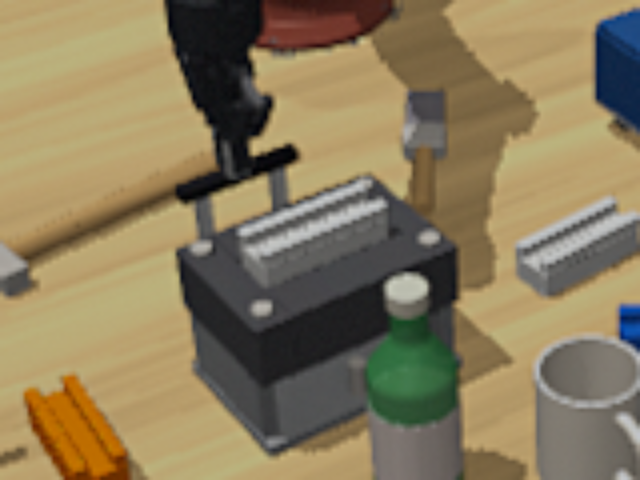

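The casting now stands proud, at (315,230) in the crop. I'll lift a little more to the stop, then release.

```bash
python3 -m inch '{"linear":[[0,0,2],[0,0,4],[0,0,4]],"twist":[0,0,0],"jaw":[0,0,0]}'
python3 -m inch '{"linear":[[0,0,-2],[0,0,-2],[0,0,-2],[0,0,-2],[0,0,30],[0,0,70],[0,0,110],[0,0,150],[0,0,170]],"twist":[0,0,0,0,0,0,0,0,0],"jaw":[0.5,0.5,0.5,0.5,0.5,0.5,1,1,1]}'
```

```text
time_s: 3.63
ee_pos: [0.4442, -0.2749, 0.1224]
orientation: [0.687, 0.727, 0.001, 0.001]
force: [9.3, -4.8, -23.1]
finger_gap: 0.011
grip_force: 79.4
time_s: 4.38
ee_pos: [0.4443, -0.2744, 0.3012]
orientation: [0.687, 0.727, 0.001, 0.004]
force: [1.2, -0.9, -0.1]
finger_gap: 0.077
grip_force: 0.0
```

```bash
python3 -m inch '{"linear":[[3,38,8],[6,76,16],[9,114,24],[12,152,32],[15,190,40],[18,228,48],[21,266,56],[24,304,64],[27,342,72],[30,380,80]],"twist":[0,0,0,0,0,0,0,0,0,0],"jaw":[1,1,1,1,1,1,1,1,1,1]}'; python3 -m inch '{"linear":[[3,38,0],[6,76,0],[9,114,0],[12,152,0],[15,190,0],[16,214,0],[16,214,0],[16,214,0]],"twist":[0,0,0,0,0,0,0,0],"jaw":[1,1,1,1,1,1,1,1]}'
python3 - <<'E'
from h import *
print(yaw(),r.get_state()["ee_pos"],r.get_state()["joint_positions"])
a=shot("wrist","w4");cv2.imwrite("pics/w4b.png",cv2.resize(a,(800,600)))
shot("scene","s4")
E
```

```text
time_s: 5.22
ee_pos: [0.4718, 0.1075, 0.3764]
orientation: [0.687, 0.727, -0.0, 0.001]
force: [0.7, -0.4, 0.4]
finger_gap: 0.0855
grip_force: 0.0
time_s: 5.88
ee_pos: [0.4875, 0.3211, 0.3752]
orientation: [0.686, 0.728, -0.001, -0.0]
force: [0.8, -0.5, 0.2]
finger_gap: 0.0851
grip_force: 0.0
3.4120281540102733 [0.48747179 0.32114967 0.37519189] [-0.25701861  0.45883008 -0.6084835   1.33461943  0.25824885  1.42782556
 -0.79368518]
```

View pics/w4b.png

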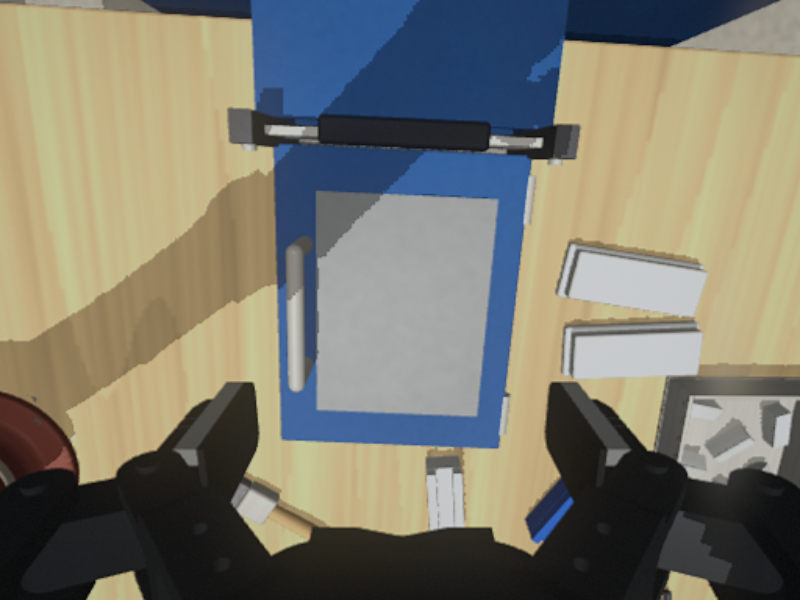

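The wrist view shows the grab bar from (295,246) to (296,390), the gate handle (319–490, 115–150), hatch plate corners around (275,150), (530,158), (498,447) and (281,440), and the ingots at right.

Run:
```python
from h import *
k=.64
for n,u,v,z in [("bar",295.5,318,.158),("bar e1",295,250,.158),("bar e2",296.5,386,.158),("gate",404,132,.169),("gL",319,130,.169),("gR",490,136,.169),("post L",240,113,.19),("post R",567,128,.19),
("h1",275,150,.118),("h2",530,158,.118),("h3",498,447,.118),("h4",281,440,.118)]:
    print(n,on("w4",u*k,v*k,z))
# gate height: triangulate with scene
im=cv2.imread("pics/s4.png");cv2.imwrite("pics/s4b.png",cv2.resize(im[105:200,260:400],None,fx=5.5,fy=5.5))
```

```text
bar [0.4047 0.2645 0.158 ]
bar e1 [0.4043 0.3198 0.158 ]
bar e2 [0.4055 0.2045 0.158 ]
gate [0.4831 0.4102 0.169 ]
gL [0.4235 0.408  0.169 ]
gR [0.5436 0.4111 0.169 ]
post L [0.3753 0.4145 0.19  ]
post R [0.5901 0.4179 0.19  ]
h1 [0.3799 0.3929 0.118 ]
h2 [0.5864 0.399  0.118 ]
h3 [0.5911 0.1316 0.118 ]
h4 [0.3823 0.1267 0.118 ]
```

View pics/s4b.png

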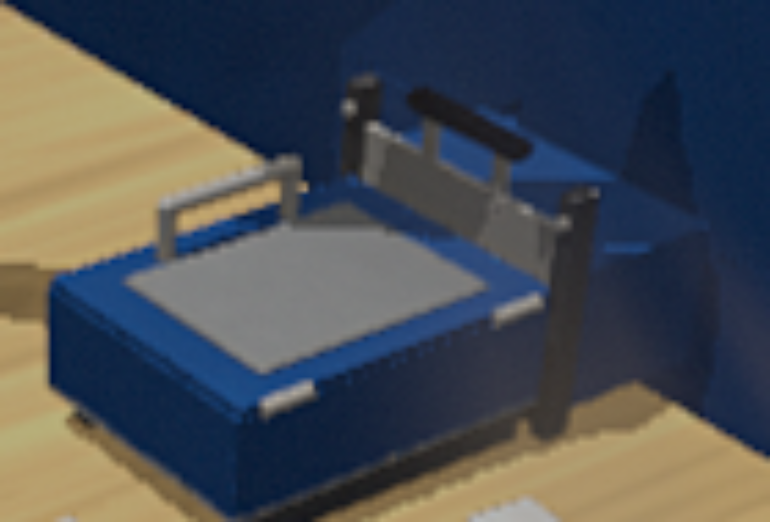

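The gate is ajar: its handle stands about level with the post tops, around z≈0.20. I'll press it down with shut fingers.

```bash
python3 -m inch '{"linear":[[-1,28,0],[-2,56,0],[-3,84,0],[-3,84,-40],[-3,84,-80],[-3,84,-120],[-3,84,-145],[-3,84,-155],[-3,84,-155]],"twist":[-1,-2,-2.5,-2.5,-2.5,-2.5,-2.5,-2.5,-2.5],"jaw":[0,0,0,0,0,0,0,0,0]}' 40
python3 -m inch '{"linear":[[0,0,-5],[0,0,-10],[0,0,-15],[0,0,-20],[0,0,-20]],"twist":[0,0,0,0,0],"jaw":[0,0,0,0,0]}'
```

```text
time_s: 6.73
ee_pos: [0.4859, 0.4008, 0.2181]
orientation: [0.704, 0.711, -0.003, 0.001]
force: [0.2, 1.0, -0.9]
finger_gap: 0.0002
grip_force: 0.0
time_s: 7.15
ee_pos: [0.4856, 0.4036, 0.1999]
orientation: [0.703, 0.711, -0.0, 0.0]
force: [0.8, 0.6, -0.3]
finger_gap: 0.0002
grip_force: 0.0
```

```bash
for i in 1 2 3 4; do python3 -m inch '{"linear":[[0,0,-4],[0,0,-8],[0,0,-8]],"twist":[0,0,0],"jaw":[0,0,0]}' | egrep "ee_pos|force: \["; done
```

```text
ee_pos: [0.4857, 0.404, 0.1918]
force: [-0.0, 0.4, -0.6]
ee_pos: [0.4857, 0.4039, 0.1837]
force: [-0.6, 0.3, 0.1]
ee_pos: [0.4856, 0.4038, 0.1754]
force: [0.2, -0.2, 0.3]
ee_pos: [0.4856, 0.4037, 0.1673]
force: [-0.3, -0.4, 0.1]
```

No contact yet, so I'll triangulate the handle again and look.

Run:
```python
from h import *
def tri(a,b):
    A=[];B=[]
    for n,u,v in (a,b):
        o,d=ray(n,u,v);d/=np.linalg.norm(d);P=np.eye(3)-np.outer(d,d);A.append(P);B.append(P@o)
    return np.linalg.lstsq(np.vstack(A),np.hstack(B),rcond=None)[0]
print(tri(("w4",404*.64,132*.64),("t1",107.5,197.5)))
print(tri(("w4",404*.64,132*.64),("s4",260+470/5.5,105+122/5.5)))
print(tri(("t1",107.5,197.5),("s4",260+470/5.5,105+122/5.5)))
print(yaw())
a=shot("wrist","w5")
b=shot("scene","s5")
b=cv2.resize(b[90:200,260:400],None,fx=3.4,fy=3.4)
cv2.imwrite("pics/w5b.png",np.hstack([a[:374,128:384],b]))
```

```text
[0.48353203 0.40884265 0.19112166]
[0.48367476 0.40952803 0.19420439]
[0.48427998 0.40857907 0.19413483]
0.7012142964606554
```

View pics/w5b.png

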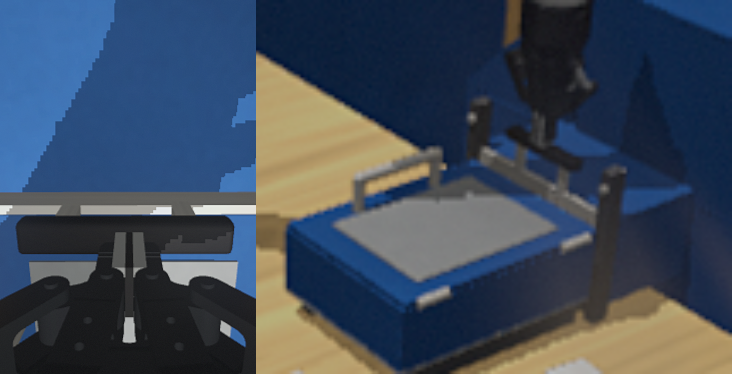

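The gate handle has been pushed lower relative to the posts. I'll keep pressing until it is firm.

```bash
for i in 1 2 3 4; do python3 -m inch '{"linear":[[0,0,-2],[0,0,-4],[0,0,-4]],"twist":[0,0,0],"jaw":[0,0,0]}' | egrep "ee_pos|force: \["; done
```

```text
ee_pos: [0.4857, 0.4039, 0.164]
force: [0.1, -0.0, 0.5]
ee_pos: [0.4857, 0.4039, 0.1599]
force: [-0.8, 0.5, -0.4]
ee_pos: [0.4858, 0.4039, 0.1572]
force: [-1.3, -2.5, 5.7]
ee_pos: [0.4859, 0.404, 0.157]
force: [-5.0, -6.0, 20.9]
```

Run:
```python
from h import *
a=shot("wrist","w6")
b=shot("scene","s6")
b=cv2.resize(b[90:200,280:400],None,fx=3.4,fy=3.4)
cv2.imwrite("pics/w6b.png",np.hstack([a[:374,110:404],b]))
for z in (.155,.162,.169,.19,.2): print(z,proj("s6",[.43,.407,z]),proj("s6",[.54,.409,z]))
```

```text
0.155 (np.float64(334.48710213192976), np.float64(131.4737470611713)) (np.float64(354.2573228263832), np.float64(142.06703864499673))
0.162 (np.float64(334.6370087397965), np.float64(129.8603772026503)) (np.float64(354.4580720443071), np.float64(140.40681010659645))
0.169 (np.float64(334.78756014342036), np.float64(128.240067729831)) (np.float64(354.65972261155036), np.float64(138.7391272633746))
0.19 (np.float64(335.2431250010517), np.float64(123.33705097584642)) (np.float64(355.2701435256981), np.float64(133.69084746141488))
0.2 (np.float64(335.46214668530826), np.float64(120.9798301116664)) (np.float64(355.5637390728504), np.float64(131.26276474622165))
```

View pics/w6b.png

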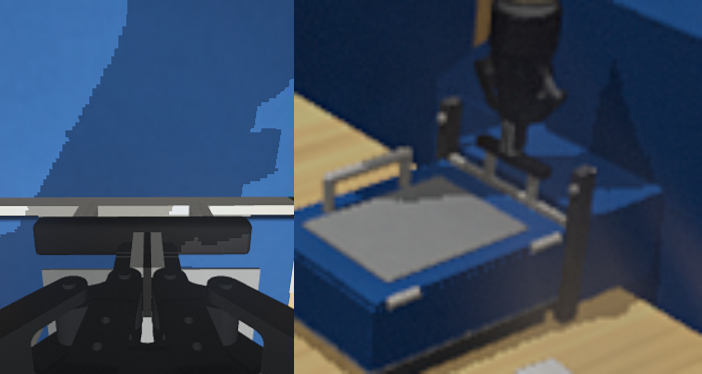

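The scene shows the gate handle ends at (335,132) and (354,140), which matches z≈0.16, so the gate is shut and held firm at 21 N. Contact also shows the real tips stand about 12 mm behind the TCP, so grips must go deeper than I first took them. Next is the hatch bar.

```bash
python3 -m inch '{"linear":[[0,0,35],[0,0,75],[0,0,110],[-25,-30,110],[-50,-65,110],[-70,-100,110],[-81,-139,110],[-81,-139,110],[-81,-139,110]],"twist":[0,0,0,0,0,0,0,0,0],"jaw":[0,0,0,0.5,0.5,0.5,0.5,0.5,0.5]}'
python3 - <<'E'
from h import *
print(r.get_state()["ee_pos"],yaw())
im=shot("wrist","w7")
h=cv2.cvtColor(im,cv2.COLOR_BGR2HSV)
cv2.imwrite("pics/w7b.png",im)
E
```

```text
time_s: 10.1
ee_pos: [0.4048, 0.2623, 0.2621]
orientation: [0.704, 0.71, -0.001, 0.001]
force: [-0.0, 0.9, -0.1]
finger_gap: 0.0428
grip_force: 0.0
[0.40477153 0.26227022 0.26213471] 0.48078299980614636
```

View pics/w7b.png

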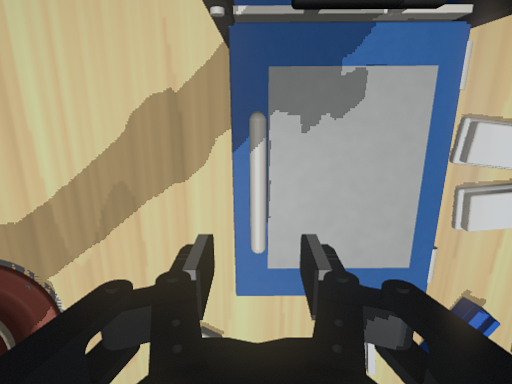

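The bar (cols 250–266, rows 112–252) is centred between the fingers. Descend, grip, and turn the hatch.

```bash
python3 -m inch '{"linear":[[0,2,-40],[0,2,-80],[0,2,-110],[0,2,-125],[0,2,-129],[0,2,-129]],"twist":[0,0,0,0,0,0],"jaw":[0.5,0.5,0.5,0.5,0.5,0.5]}'; python3 -m inch '{"linear":[[0,0,0],[0,0,0],[0,0,0],[0,0,0]],"twist":[0,0,0,0],"jaw":[0,0,0,0]}' 50
python3 - <<'E'
import numpy as np
o=np.array([-185,48])
for t in np.arange(0,1.81,.1):
    p=np.array([o[0]*np.cos(t)+o[1]*np.sin(t),-o[0]*np.sin(t)+o[1]*np.cos(t)])-o
    print(round(t,2),np.round(p))
E
```

```text
time_s: 10.65
ee_pos: [0.4045, 0.2685, 0.1322]
orientation: [0.702, 0.712, -0.001, -0.001]
force: [-0.4, -0.2, 0.2]
finger_gap: 0.0428
grip_force: 0.0
time_s: 10.98
ee_pos: [0.4055, 0.2683, 0.1348]
orientation: [0.703, 0.711, 0.002, -0.0]
force: [0.1, 0.1, 3.3]
finger_gap: 0.0119
grip_force: 48.9
0.0 [0. 0.]
0.1 [ 6. 18.]
0.2 [13. 36.]
0.3 [22. 53.]
0.4 [33. 68.]
0.5 [46. 83.]
0.6 [59. 96.]
0.7 [ 74. 108.]
0.8 [ 91. 118.]
0.9 [108. 127.]
1.0 [125. 134.]
1.1 [144. 139.]
1.2 [163. 142.]
1.3 [182. 143.]
1.4 [201. 142.]
1.5 [220. 140.]
1.6 [238. 136.]
1.7 [256. 129.]
1.8 [274. 121.]
```

```bash
python3 -m inch '{"linear":[[3,0,9],[6,0,18],[13,0,36],[22,0,53],[33,0,68],[46,0,83],[59,0,96],[74,0,108],[91,0,118],[91,0,118]],"twist":[0,0,0,0,0,0,0,0,0,0],"jaw":[0,0,0,0,0,0,0,0,0,0]}'; python3 -m inch '{"linear":[[17,0,9],[34,0,16],[53,0,21],[72,0,24],[91,0,25],[110,0,24],[129,0,22],[147,0,18],[165,0,11],[165,0,11]],"twist":[0,0,0,0,0,0,0,0,0,0],"jaw":[0,0,0,0,0,0,0,0,0,0]}'
```

```text
time_s: 11.82
ee_pos: [0.4902, 0.2695, 0.2543]
orientation: [0.702, 0.712, -0.003, -0.005]
force: [-12.5, -1.3, 16.9]
finger_gap: 0.0116
grip_force: 50.0
time_s: 12.65
ee_pos: [0.6635, 0.272, 0.2644]
orientation: [0.702, 0.712, 0.006, -0.002]
force: [5.4, 7.0, 1.3]
finger_gap: 0.0119
grip_force: 56.2
```

```bash
python3 -m inch '{"linear":[[0,0,0],[0,0,0],[0,0,20],[0,0,55],[0,0,90],[-8,-40,90],[-15,-80,90],[-22,-120,90],[-29,-160,90],[-36,-200,90]],"twist":[0,0,0,0,0,0,0,0,0,0],"jaw":[0.3,0.3,0.3,0.3,0.3,1,1,1,1,1]}'; python3 -m inch '{"linear":[[-8,-40,-5],[-16,-80,-10],[-24,-120,-15],[-32,-160,-20],[-40,-200,-25],[-48,-240,-30],[-54,-280,-40],[-59,-320,-50],[-59,-337,-60],[-59,-337,-60]],"twist":[0,0,0,1,2,2.5,2.5,2.5,2.5,2.5],"jaw":[1,1,1,1,1,1,1,1,1,1]}'
python3 - <<'E'
from h import *
print(r.get_state()["ee_pos"],yaw())
im=shot("wrist","w8");t=shot("top","t8");s=shot("scene","s8")
g=cv2.cvtColor(im,cv2.COLOR_BGR2HSV)
cv2.imwrite("pics/c8.png",np.hstack([im[:300,100:500],t[80:380,60:460]]))
E
```

```text
time_s: 13.48
ee_pos: [0.6232, 0.0638, 0.3523]
orientation: [0.703, 0.711, -0.001, 0.0]
force: [1.5, -0.2, -0.7]
finger_gap: 0.0837
grip_force: 0.0
time_s: 14.32
ee_pos: [0.5613, -0.2782, 0.2888]
orientation: [0.691, 0.722, -0.004, -0.002]
force: [-0.9, -0.2, -0.6]
finger_gap: 0.0857
grip_force: 0.0
[ 0.56129871 -0.27824744  0.28875877] 2.512083550351215
```

View pics/c8.png

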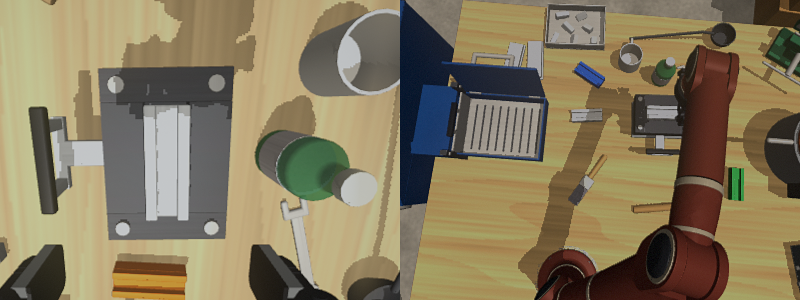

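The hatch stands open, and the casting is proud at wrist cols 244–290, rows 104–220. The bottle cap is at (455,187). I'll compute the positions.

Run:
```python
from h import *
for n,u,v,z in [("TL",244,104,.155),("TR",290,104,.155),("BL",246,220,.155),("BR",287,222,.155),("c",267,162,.155),("cap",455,187,.19),("bottle",410,160,.12)]: print(n,on("w8",u,v,z))
print("shoe2",on("t8",246,195,.038))
im=cv2.imread("pics/t8.png");h=cv2.cvtColor(im,cv2.COLOR_BGR2HSV)[180:212,222:272]
m=((h[...,1]<60)&(h[...,2]>110)).astype(np.uint8)
n,l,st,c=cv2.connectedComponentsWithStats(m);print(st[1:],c[1:]+[222,180])
i=1+np.argmax(st[1:,4]);p=np.argwhere(l==i)[:,::-1].astype(np.float32);rc=cv2.minAreaRect(p);q=cv2.boxPoints(rc)+[222,180]
for a in q: print(on("t8",*a,.038))
```

```text
TL [ 0.545  -0.2103  0.155 ]
TR [ 0.5859 -0.2085  0.155 ]
BL [ 0.5505 -0.3206  0.155 ]
BR [ 0.5912 -0.3208  0.155 ]
c [ 0.5682 -0.2616  0.155 ]
cap [ 0.7256 -0.2691  0.19  ]
bottle [ 0.7184 -0.2593  0.12  ]
shoe2 [ 0.5594 -0.0129  0.038 ]
[[  9   8  31  13 314]] [[246.05414013 194.44267516]]
[0.5758 0.0425 0.038 ]
[ 0.5896 -0.0637  0.038 ]
[ 0.5487 -0.0688  0.038 ]
[0.5351 0.0367 0.038 ]
```

```bash
python3 -m inch '{"linear":[[7,13,0],[7,13,-40],[7,13,-80],[7,13,-110],[7,13,-130],[7,13,-145],[7,13,-155],[7,13,-155]],"twist":[0.5,0.5,0.5,0.5,0.5,0.5,0.5,0.5],"jaw":[0.8,0.8,0.8,0.8,0.8,0.8,0.8,0.8]}'; python3 -m inch '{"linear":[[0,0,-4],[0,0,-8],[0,0,-12],[0,0,-12]],"twist":[0,0,0,0],"jaw":[0.8,0.8,0.8,0.8]}'; python3 -m inch '{"linear":[[0,0,0],[0,0,0],[0,0,0],[0,0,0],[0,0,0]],"twist":[0,0,0,0,0],"jaw":[0,0,0,0,0]}' 60
```

```text
time_s: 15.13
ee_pos: [0.5726, -0.254, 0.1358]
orientation: [0.682, 0.731, -0.0, -0.002]
force: [0.0, 0.8, 0.1]
finger_gap: 0.0686
grip_force: 0.0
time_s: 15.47
ee_pos: [0.5727, -0.257, 0.1253]
orientation: [0.684, 0.73, -0.0, -0.0]
force: [-0.7, 0.2, 0.2]
finger_gap: 0.0683
grip_force: 0.0
time_s: 15.88
ee_pos: [0.5705, -0.2575, 0.1256]
orientation: [0.684, 0.729, -0.002, -0.002]
force: [-5.0, 0.7, 4.9]
finger_gap: 0.0404
grip_force: 63.3
```

```bash
python3 -m inch '{"linear":[[0,0,6],[0,0,20],[0,0,50],[0,0,85],[0,0,120],[0,0,150],[-6,35,165],[-12,70,165],[-18,105,165],[-18,105,165]],"twist":[0,0,0,0,0,0,0,0,0,0],"jaw":[0,0,0,0,0,0,0,0,0,0]}'; python3 -m inch '{"linear":[[-6,38,0],[-12,76,0],[-18,114,0],[-24,152,0],[-30,190,0],[-36,228,0],[-42,266,0],[-48,304,0],[-54,342,0],[-60,380,0]],"twist":[0,0,0,0,0,0,-1,-2,-2.5,-2.5],"jaw":[0,0,0,0,0,0,0,0,0,0]}';python3 -m inch '{"linear":[[-4,35,0],[-9,70,0],[-13,95,0],[-14,106,0],[-14,106,0],[-14,106,0]],"twist":[0,0,0,0,0,0],"jaw":[0,0,0,0,0,0]}'
python3 - <<'E'
from h import *
print(yaw())
im=shot("wrist","w9");shot("top","t9");shot("scene","s9")
cv2.imwrite("pics/c9.png",im)
E
```

```text
time_s: 16.72
ee_pos: [0.5547, -0.1401, 0.292]
orientation: [0.678, 0.735, 0.004, -0.002]
force: [-0.2, 2.0, -1.9]
finger_gap: 0.0406
grip_force: 67.6
time_s: 17.55
ee_pos: [0.4945, 0.2301, 0.2904]
orientation: [0.7, 0.715, 0.001, -0.0]
force: [0.8, -0.8, -3.6]
finger_gap: 0.0402
grip_force: 67.7
time_s: 18.05
ee_pos: [0.4811, 0.3335, 0.2899]
orientation: [0.699, 0.715, -0.0, 0.0]
force: [-0.0, -0.6, -3.4]
finger_gap: 0.0409
grip_force: 67.7
1.2336134830531862
```

View pics/c9.png

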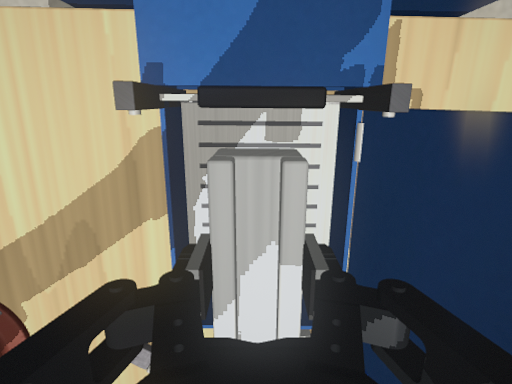

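The wrist view shows the casting level in the grip (cols 210–305), centred over the lock (walls at cols 170 and 352), with the gate shut behind it. Lowering it.

```bash
python3 - <<'E'
from h import *
print(on("w9",170,200,.11),on("w9",353,200,.11),on("w9",262,97,.169))
E
python3 -m inch '{"linear":[[-2,0,-40],[-2,0,-80],[-2,0,-120],[-2,0,-155],[-2,0,-185],[-2,0,-210],[-2,0,-225],[-2,0,-232],[-2,0,-236],[-2,0,-236]],"twist":[0,0,0,0,0,0,0,0,0,0],"jaw":[0,0,0,0,0,0,0,0,0,0]}'
for i in 1 2 3; do python3 -m inch '{"linear":[[0,0,-2],[0,0,-4],[0,0,-4]],"twist":[0,0,0],"jaw":[0,0,0]}' | egrep "ee_pos|force"; done
```

```text
[0.3834 0.296  0.11  ] [0.5893 0.3004 0.11  ] [0.4831 0.4081 0.169 ]
time_s: 19.03
ee_pos: [0.4795, 0.3332, 0.0543]
orientation: [0.7, 0.714, 0.0, 0.0]
force: [-0.5, 0.8, -2.7]
finger_gap: 0.0404
grip_force: 67.6
ee_pos: [0.4792, 0.3341, 0.0511]
force: [-0.4, 0.9, -2.8]
grip_force: 67.6
ee_pos: [0.4786, 0.3337, 0.0461]
force: [0.2, -0.8, -2.9]
grip_force: 67.6
ee_pos: [0.4789, 0.3341, 0.0436]
force: [0.0, -2.5, 5.7]
grip_force: 68.5
```

```bash
python3 -m inch '{"linear":[[0,0,1],[0,0,1],[0,0,1],[0,0,10],[0,0,40],[0,0,80],[0,0,120],[0,0,160],[0,0,200],[0,0,230]],"twist":[0,0,0,0,0,0,0,0,0,0],"jaw":[0.7,0.7,0.7,0.7,0.7,0.7,0.7,0.7,0.7,0.7]}';python3 -m inch '{"linear":[[9,-39,0],[18,-78,0],[27,-117,0],[36,-156,0],[45,-195,0],[54,-234,0],[63,-273,0],[72,-310,0],[76,-320,0],[76,-320,0]],"twist":[0,0,0,0,1,2,3,4,5,6],"jaw":[0.9,0.9,0.9,0.9,0.9,0.9,0.9,0.9,0.9,0.9]}'
cat > seg.py <<'E'
from h import *
def seg(name,p,z=.038,half=60,smin=90,smax=70):
    im=cv2.imread(f"pics/{name}.png");u,v=map(int,proj(name,[*p,z]))
    y0,x0=max(v-half,0),max(u-half,0)
    h=cv2.cvtColor(im,cv2.COLOR_BGR2HSV)[y0:v+half,x0:u+half]
    m=((h[...,1]<smax)&(h[...,2]>smin)).astype(np.uint8)
    n,l,st,c=cv2.connectedComponentsWithStats(m)
    for i in range(1,n):
        if st[i,4]<60: continue
        q=cv2.boxPoints(cv2.minAreaRect(np.argwhere(l==i)[:,::-1].astype(np.float32)))+[x0,y0]
        w=np.array([on(name,*a,z) for a in q]);e1=w[1]-w[0];e2=w[2]-w[1]
        L=e1 if np.hypot(*e1[:2])>np.hypot(*e2[:2]) else e2
        a=np.degrees(np.arctan2(L[1],L[0]))%180-90
        print(name,"c",np.round(w.mean(0)[:2],4),"size",np.round([np.linalg.norm(e1),np.linalg.norm(e2)],3),"yaw",round(a,1),"area",st[i,4])
E
python3 - <<'E'
from seg import *
print(r.get_state()["ee_pos"],yaw())
shot("wrist","w10");shot("scene","s10");shot("top","t10")
seg("w10",[.561,-.0135],half=110);print();seg("s10",[.561,-.0135],half=30);print();seg("t10",[.561,-.0135],half=25)
E
```

```text
time_s: 20.62
ee_pos: [0.479, 0.3348, 0.2769]
orientation: [0.7, 0.715, 0.002, 0.0]
force: [0.2, 0.5, 0.2]
finger_gap: 0.0597
grip_force: 0.0
time_s: 21.45
ee_pos: [0.5557, 0.0082, 0.2721]
orientation: [0.664, 0.747, -0.001, 0.001]
force: [-1.0, -0.4, -0.6]
finger_gap: 0.0772
grip_force: 0.0
[0.55566676 0.00822687 0.27212505] 6.728341083665902
w10 c [ 0.5971 -0.0018] size [0.222 0.008] yaw 0.0 area 926
w10 c [ 0.5593 -0.0116] size [0.041 0.113] yaw 7.7 area 2820
w10 c [ 0.6066 -0.0565] size [0.11  0.005] yaw 0.3 area 224
w10 c [ 0.5056 -0.1712] size [0.007 0.018] yaw 4.2 area 62

s10 c [ 0.5826 -0.0278] size [0.139 0.091] yaw 7.3 area 408
```

```bash
python3 -m inch '{"linear":[[4,-20,-10],[4,-20,-50],[4,-20,-90],[4,-20,-130],[4,-20,-170],[4,-20,-205],[4,-20,-230],[4,-20,-250],[4,-20,-262],[4,-20,-262]],"twist":[0.8,0.8,0.8,0.8,0.8,0.8,0.8,0.8,0.8,0.8],"jaw":[0.9,0.9,0.9,0.9,0.9,0.9,0.9,0.9,0.9,0.9]}'; python3 -m inch '{"linear":[[0,0,0],[0,0,0],[0,0,0],[0,0,0],[0,0,0],[0,0,0]],"twist":[0,0,0,0,0,0],"jaw":[0.9,0,0,0,0,0]}' 60; python3 -m inch '{"linear":[[0,0,6],[0,0,20],[0,0,55],[0,0,90],[0,0,130],[0,0,170],[0,0,210],[0,0,250],[0,0,280],[0,0,280]],"twist":[0,0,0,0,0,0,0,0,0,0],"jaw":[0,0,0,0,0,0,0,0,0,0]}'
```

```text
time_s: 22.43
ee_pos: [0.557, -0.0038, 0.0084]
orientation: [0.655, 0.756, -0.001, -0.002]
force: [-0.9, -0.5, 0.2]
finger_gap: 0.0769
grip_force: 0.0
time_s: 22.93
ee_pos: [0.5601, -0.0059, 0.0121]
orientation: [0.656, 0.755, 0.001, 0.001]
force: [-1.2, -0.7, 6.1]
finger_gap: 0.0404
grip_force: 62.8
time_s: 23.77
ee_pos: [0.5616, -0.0049, 0.2974]
orientation: [0.656, 0.755, 0.005, 0.005]
force: [1.9, 0.5, -3.4]
finger_gap: 0.0407
grip_force: 62.3
```

```bash
python3 -m inch '{"linear":[[-13,35,0],[-26,70,0],[-39,105,0],[-52,140,0],[-65,175,0],[-78,205,0],[-81,211,0],[-81,211,0],[-81,211,0]],"twist":[-1,-2,-3,-4,-5,-6,-7,-7,-7],"jaw":[0,0,0,0,0,0,0,0,0]}'
python3 - <<'E'
from seg import *
print(yaw(),r.get_state()["ee_pos"])
shot("wrist","w11");shot("top","t11")
seg("w11",[.479,.33],z=.073,half=100)
E
```

```text
time_s: 24.52
ee_pos: [0.4768, 0.204, 0.289]
orientation: [0.7, 0.714, -0.002, 0.0]
force: [0.4, -0.8, -4.5]
finger_gap: 0.0401
grip_force: 62.2
1.0897460971194106 [0.47675665 0.20397734 0.28899142]
w11 c [0.4844 0.3001] size [0.182 0.155] yaw -89.0 area 22597
w11 c [0.3688 0.2687] size [0.001 0.096] yaw 0.8 area 88
```

```bash
python3 -m inch '{"linear":[[2,1,-40],[3,2,-80],[3,2,-120],[3,2,-155],[3,2,-185],[3,2,-210],[3,2,-225],[3,2,-232],[3,2,-234],[3,2,-234]],"twist":[0,0,0,0,0,0,0,0,0,0],"jaw":[0,0,0,0,0,0,0,0,0,0]}'
for i in 1 2; do python3 -m inch '{"linear":[[0,0,-2],[0,0,-4],[0,0,-4]],"twist":[0,0,0],"jaw":[0,0,0]}' | egrep "ee_pos|force"; done
```

```text
time_s: 25.45
ee_pos: [0.4815, 0.2062, 0.0563]
orientation: [0.702, 0.713, 0.0, 0.0]
force: [0.8, -0.1, -3.0]
finger_gap: 0.0403
grip_force: 62.1
ee_pos: [0.4813, 0.2069, 0.053]
force: [-0.7, 0.2, -3.7]
grip_force: 62.2
ee_pos: [0.4806, 0.2068, 0.0482]
force: [-0.0, 0.4, -3.2]
grip_force: 62.2
```

```bash
python3 -m inch '{"linear":[[0,0,-2],[0,0,-4],[0,0,-4]],"twist":[0,0,0],"jaw":[0,0,0]}' | egrep "ee_pos|force"
python3 -m inch '{"linear":[[0,0,1],[0,0,1],[0,0,1],[0,0,10],[0,0,40],[0,0,80],[0,0,120],[0,0,160],[0,0,200],[0,0,240]],"twist":[0,0,0,0,0,0,0,0,0,0],"jaw":[0.7,0.7,0.7,0.7,0.7,0.7,0.7,0.7,0.7,0.7]}'
python3 -m inch '{"linear":[[0,0,20],[0,0,60],[0,0,80],[0,0,80],[0,0,80]],"twist":[0,0,0,0,0],"jaw":[0.7,0.7,0.7,0.7,0.7]}'
python3 - <<'E'
from h import *
print(r.get_state()["ee_pos"])
im=shot("wrist","w12");shot("top","t12");shot("scene","s12")
for c in ([.479,.3265],[.481,.2]):
  for dx in(-21,0,21):
    print([tuple(np.round(proj("w12",[c[0]+dx/1e3,c[1]+dy/1e3,.073])).astype(int)) for dy in(-55,55)])
g=cv2.cvtColor(im,cv2.COLOR_BGR2GRAY)
for y in (.36,.3,.23,.2,.17):
    u,v=map(int,proj("w12",[.48,y,.073]));print(y,v,g[v,u-70:u+71:4].tolist())
u,v=map(int,proj("w12",[.467,.2635,.073]));print(u,v,g[v-90:v+100:4,u-4].tolist(), 'col outer', g[v-90:v+100:4,u-1].tolist())
E
```

```text
ee_pos: [0.4809, 0.207, 0.047]
force: [-5.3, -3.3, 16.1]
grip_force: 64.5
time_s: 27.03
ee_pos: [0.4801, 0.2069, 0.2869]
orientation: [0.701, 0.713, 0.0, -0.0]
force: [0.9, 0.0, -0.2]
finger_gap: 0.0599
grip_force: 0.0
time_s: 27.45
ee_pos: [0.4808, 0.2073, 0.3656]
orientation: [0.701, 0.713, 0.001, 0.0]
force: [-0.3, 0.1, 0.1]
finger_gap: 0.0597
grip_force: 0.0
[0.48077696 0.20731549 0.36563183]
[(np.int64(241), np.int64(107)), (np.int64(242), np.int64(18))]
[(np.int64(256), np.int64(107)), (np.int64(258), np.int64(19))]
[(np.int64(272), np.int64(108)), (np.int64(274), np.int64(19))]
[(np.int64(242), np.int64(195)), (np.int64(243), np.int64(119))]
[(np.int64(256), np.int64(195)), (np.int64(258), np.int64(120))]
[(np.int64(270), np.int64(195)), (np.int64(273), np.int64(120))]
0.36 37 [52, 155, 152, 210, 212, 160, 155, 155, 150, 155, 156, 153, 154, 136, 178, 170, 173, 172, 177, 142, 178, 160, 156, 155, 152, 157, 154, 151, 154, 154, 153, 153, 152, 152, 151, 213]
0.3 85 [52, 48, 155, 156, 155, 156, 158, 160, 158, 156, 159, 159, 160, 154, 177, 214, 208, 215, 215, 201, 215, 219, 203, 215,
[... 409 characters left out ...]
16, 216, 216, 219, 47]
0.17 178 [117, 61, 62, 116, 152, 216, 216, 216, 216, 216, 216, 216, 216, 217, 216, 216, 169, 216, 216, 216, 216, 220, 218, 216, 216, 216, 216, 216, 216, 216, 216, 216, 216, 216, 222, 47]
247 113 [175, 176, 176, 176, 176, 177, 177, 177, 177, 178, 177, 178, 179, 178, 178, 178, 173, 216, 216, 216, 216, 192, 118, 217, 161, 216, 217, 218, 216, 216, 216, 218, 216, 217, 217, 217, 218, 216, 216, 216, 219, 218, 218, 168, 61, 64, 62, 59] col outer [177, 177, 178, 178, 178, 179, 179, 179, 179, 179, 179, 180, 179, 180, 181, 179, 215, 215, 215, 215, 216, 192, 82, 157, 132, 216, 216, 216, 216, 217, 216, 216, 216, 216, 216, 216, 216, 216, 216, 216, 216, 216, 216, 171, 62, 63, 62, 61]
```

```bash
python3 -m inch '{"linear":[[37,13,0],[74,26,0],[111,39,0],[148,52,0],[180,64,0],[183,65,0],[183,65,0],[183,65,0]],"twist":[0,0,0,0,0,0,0,0],"jaw":[0.3,0.3,0.3,0.3,0.3,0.3,0.3,0.3]}'
python3 - <<'E'
from h import *
s=r.get_state();print(s["ee_pos"],yaw())
im=shot("wrist","w13");g=cv2.cvtColor(im,cv2.COLOR_BGR2GRAY)
for z in(.287,):
  for y in(.33,.30): 
    u,v=proj("w13",[.664,y,z]);v=int(v);print(u,v,[(c,int(g[v,c])) for c in range(180,340,4)])
E
```

```text
time_s: 28.27
ee_pos: [0.6629, 0.2722, 0.3626]
orientation: [0.7, 0.714, -0.002, -0.001]
force: [-0.1, -0.1, -0.2]
finger_gap: 0.0256
grip_force: 0.0
[0.66285259 0.27215297 0.36264042] 1.0700455989764202
261.3204152474741 120 [(180, 138), (184, 139), (188, 67), (192, 68), (196, 67), (200, 44), (204, 114), (208, 52), (212, 142), (216, 141), (220, 143), (224, 141), (228, 133), (232, 134), (236, 134), (240, 142), (244, 133), (248, 130), (252, 132), (256, 132), (260, 134), (264, 187), (268, 134), (272, 116), (276, 121), (280, 129), (284, 123), (288, 126), (292, 128), (296, 156), (300, 160), (304, 193), (308, 193), (312, 189), (316, 187), (320, 188), (324, 189), (328, 189), (332, 187), (336, 185)]
260.4158729721647 161 [(180, 204), (184, 204), (188, 208), (192, 68), (196, 69), (200, 61), (204, 103), (208, 58), (212, 134), (216, 142), (220, 141), (224, 141), (228, 134), (232, 134), (236, 134), (240, 142), (244, 132), (248, 113), (252, 125), (256, 141), (260, 189), (264, 167), (268, 177), (272, 183), (276, 183), (280, 173), (284, 181), (288, 190), (292, 188), (296, 186), (300, 175), (304, 182), (308, 197), (312, 208), (316, 207), (320, 206), (324, 206), (328, 205), (332, 206), (336, 206)]
```

```bash
python3 -m inch '{"linear":[[0,0,-40],[0,0,-55],[0,0,-65],[0,0,-75],[0,0,-75]],"twist":[0,0,0,0,0],"jaw":[0.35,0.35,0.35,0.35,0.35]}';python3 -m inch '{"linear":[[0,0,-8],[0,0,-16],[0,0,-24],[0,0,-24]],"twist":[0,0,0,0],"jaw":[0.35,0.35,0.35,0.35]}';python3 -m inch '{"linear":[[0,0,0],[0,0,0],[0,0,0],[0,0,0]],"twist":[0,0,0,0],"jaw":[0,0,0,0]}' 50
```

```text
time_s: 28.73
ee_pos: [0.6629, 0.2711, 0.2887]
orientation: [0.701, 0.713, -0.001, 0.0]
force: [-1.0, -0.3, 0.4]
finger_gap: 0.0298
grip_force: 0.0
time_s: 29.07
ee_pos: [0.6633, 0.2717, 0.2635]
orientation: [0.701, 0.713, -0.001, -0.0]
force: [-0.0, 0.1, 0.6]
finger_gap: 0.0301
grip_force: 0.0
time_s: 29.4
ee_pos: [0.6635, 0.2719, 0.2653]
orientation: [0.701, 0.713, -0.0, -0.0]
force: [-1.3, -0.2, -1.0]
finger_gap: 0.0119
grip_force: 48.7
```

```bash
python3 -m inch '{"linear":[[-9,0,4],[-18,0,7],[-36,0,11],[-55,0,13],[-74,0,14],[-93,0,13],[-112,0,10],[-131,0,5],[-148,0,-2],[-165,0,-11]],"twist":[0,0,0,0,0,0,0,0,0,0],"jaw":[0,0,0,0,0,0,0,0,0,0]}';python3 -m inch '{"linear":[[-17,0,-10],[-32,0,-22],[-45,0,-35],[-58,0,-50],[-69,0,-65],[-78,0,-82],[-85,0,-100],[-91,0,-117],[-91,0,-118],[-91,0,-119]],"twist":[0,0,0,0,0,0,0,0,0,0],"jaw":[0,0,0,0,0,0,0,0,0,0]}'
```

```text
time_s: 30.23
ee_pos: [0.5019, 0.2701, 0.2585]
orientation: [0.702, 0.712, 0.003, 0.004]
force: [3.1, -7.2, 7.0]
finger_gap: 0.0117
grip_force: 53.3
time_s: 31.07
ee_pos: [0.4061, 0.2686, 0.1343]
orientation: [0.701, 0.713, -0.004, 0.001]
force: [-3.8, -6.1, 1.6]
finger_gap: 0.0122
grip_force: 60.9
```

```bash
python3 -m inch '{"linear":[[0,0,-2],[0,0,-5],[0,0,-5]],"twist":[0,0,0],"jaw":[0,0,0]}'; python3 -m inch '{"linear":[[0,0,0],[0,0,0],[0,0,0],[0,0,30],[0,0,70],[0,0,110],[0,0,110]],"twist":[0,0,0,0,0,0,0],"jaw":[0.4,0.4,0.4,0.4,0.4,0,0]}'
python3 -m inch '{"linear":[[0,0,-30],[0,0,-60],[0,0,-75],[0,0,-82],[0,0,-86],[0,0,-86]],"twist":[0,0,0,0,0,0],"jaw":[0,0,0,0,0,0]}'
```

```text
time_s: 31.32
ee_pos: [0.4055, 0.2686, 0.1315]
orientation: [0.701, 0.713, -0.004, 0.002]
force: [-7.6, -7.9, 10.9]
finger_gap: 0.0116
grip_force: 61.9
time_s: 31.9
ee_pos: [0.4114, 0.2771, 0.2482]
orientation: [0.701, 0.713, 0.009, 0.001]
force: [0.4, 1.3, -0.5]
finger_gap: 0.0108
grip_force: 0.0
time_s: 32.4
ee_pos: [0.4081, 0.2727, 0.1544]
orientation: [0.701, 0.713, 0.001, -0.0]
force: [-0.2, 0.5, 1.0]
finger_gap: -0.0003
grip_force: 0.0
```

```bash
for i in 1 2 3; do python3 -m inch '{"linear":[[0,0,-2],[0,0,-3],[0,0,-3]],"twist":[0,0,0],"jaw":[0,0,0]}' | egrep "ee_pos|force: \["; done
python3 - <<'E'
from h import *
a=shot("scene","s14");b=cv2.imread("pics/s4.png")
# compare hatch region with shut state away from arm
for p in ([.59,.13,.118],[.59,.39,.118],[.50,.15,.118],[.56,.2,.118],[.55,.33,.118]):
    u,v=map(int,proj("s14",p));print(p,a[v-1:v+2,u-1:u+2].mean((0,1)).round(),b[v-1:v+2,u-1:u+2].mean((0,1)).round())
E
```

```text
ee_pos: [0.4086, 0.2732, 0.1535]
force: [-0.6, -0.7, 6.5]
ee_pos: [0.4087, 0.2732, 0.1531]
force: [-5.3, -4.9, 24.9]
ee_pos: [0.4088, 0.2732, 0.1528]
force: [-8.4, -9.3, 45.6]
[0.59, 0.13, 0.118] [121.  68.  28.] [120.  68.  28.]
[0.59, 0.39, 0.118] [114.  78.  60.] [114.  78.  61.]
[0.5, 0.15, 0.118] [124.  70.  27.] [123.  69.  27.]
[0.56, 0.2, 0.118] [129. 130. 129.] [128. 129. 129.]
[0.55, 0.33, 0.118] [125. 125. 124.] [124. 124. 124.]
```

```bash
python3 -m inch '{"linear":[[0,0,30],[0,0,70],[0,0,110],[10,19,110],[21,38,110],[32,57,110],[43,76,110],[54,95,110],[65,114,110],[75,135,110]],"twist":[0,0,0,7,14,21,28,35,42,49],"jaw":[0,0,0,0.5,0.5,0.5,0.5,0.5,0.5,0.5]}'; python3 -m inch '{"linear":[[0,0,0],[0,0,0],[0,0,0],[0,0,0],[0,0,0],[0,0,0],[0,0,0],[0,0,0]],"twist":[7,14,21,28,35,40,40,40],"jaw":[0.5,0.5,0.5,0.5,0.5,0.5,0.5,0.5]}'
python3 - <<'E'
from h import *
s=r.get_state();print(s["ee_pos"],yaw(),s["joint_positions"][6])
im=shot("wrist","w15");g=cv2.cvtColor(im,cv2.COLOR_BGR2GRAY)
for x in (.45,.47):
    u,v=proj("w15",[x,.408,.169]);v=int(v);print(u,v,[(c,int(g[v,c])) for c in range(int(u)-48,int(u)+49,4)])
    for dy in(-.009,.009):print(proj("w15",[x,.408+dy,.169]))
E
```

```text
time_s: 34.03
ee_pos: [0.4842, 0.4075, 0.2563]
orientation: [0.34, 0.94, 0.001, 0.001]
force: [-0.1, 0.4, -0.5]
finger_gap: 0.043
grip_force: 0.0
time_s: 34.7
ee_pos: [0.4831, 0.407, 0.2559]
orientation: [0.001, 1.0, 0.001, 0.0]
force: [0.2, -0.3, 0.5]
finger_gap: 0.0425
grip_force: 0.0
[0.48306279 0.40700089 0.25591572] 89.83332920992315 0.30208028583448243
258.32280919568746 153 [(210, 128), (214, 78), (218, 78), (222, 78), (226, 76), (230, 77), (234, 78), (238, 76), (242, 76), (246, 68), (250, 49), (254, 50), (258, 48), (262, 53), (266, 48), (270, 60), (274, 74), (278, 74), (282, 72), (286, 110), (290, 109), (294, 106), (298, 106), (302, 105), (306, 104)]
(np.float64(246.77940257622402), np.float64(153.56978180378127))
(np.float64(269.86541741341256), np.float64(153.4926365878087))
258.36526480403603 178 [(210, 126), (214, 76), (218, 75), (222, 75), (226, 75), (230, 76), (234, 77), (238, 75), (242, 76), (246, 76), (250, 42), (254, 46), (258, 45), (262, 43), (266, 42), (270, 50), (274, 72), (278, 73), (282, 72), (286, 72), (290, 71), (294, 71), (298, 71), (302, 71), (306, 72)]
(np.float64(247.08043911351496), np.float64(178.53142617709483))
(np.float64(269.6493274604971), np.float64(178.45432114016526))
```

```bash
python3 -m inch '{"linear":[[1,2,-40],[1,2,-75],[1,2,-95],[1,2,-107],[1,2,-117],[1,2,-117]],"twist":[0,0,0,0,0,0],"jaw":[0.5,0.5,0.5,0.5,0.5,0.5]}';python3 -m inch '{"linear":[[0,0,0],[0,0,0],[0,0,0],[0,0,0]],"twist":[0,0,0,0],"jaw":[0,0,0,0]}' 70; python3 -m inch '{"linear":[[0,0,5],[0,0,13],[0,0,22],[0,0,31],[0,0,40],[0,0,49],[0,0,58],[0,0,67],[0,0,74],[0,0,74]],"twist":[0,0,0,0,0,0,0,0,0,0],"jaw":[0,0,0,0,0,0,0,0,0,0]}'; python3 -m inch '{"linear":[[0,0,2],[0,0,4],[0,0,4]],"twist":[0,0,0],"jaw":[0,0,0]}'
```

```text
time_s: 35.25
ee_pos: [0.4835, 0.4084, 0.1371]
orientation: [0.0, 1.0, -0.001, -0.001]
force: [-0.2, 0.4, -0.2]
finger_gap: 0.0428
grip_force: 0.0
time_s: 35.58
ee_pos: [0.4842, 0.4087, 0.1404]
orientation: [-0.0, 1.0, -0.0, 0.001]
force: [-0.4, -3.7, 6.6]
finger_gap: 0.0159
grip_force: 71.0
time_s: 36.42
ee_pos: [0.4841, 0.4086, 0.2148]
orientation: [0.0, 1.0, -0.0, 0.001]
force: [2.1, -3.5, 1.4]
finger_gap: 0.0165
grip_force: 70.4
time_s: 36.67
ee_pos: [0.4841, 0.4086, 0.2155]
orientation: [0.0, 1.0, -0.0, -0.0]
force: [4.0, 0.2, -8.8]
finger_gap: 0.0163
grip_force: 70.3
```

```bash
python3 -m inch '{"linear":[[0,0,3],[0,0,5],[0,0,5]],"twist":[0,0,0],"jaw":[0,0,0]}' | egrep "ee_pos|force"; python3 -m inch '{"linear":[[0,0,-5],[0,0,-5],[0,0,-5],[0,0,30],[0,0,70],[0,0,90],[0,-40,90],[0,-80,90]],"twist":[0,0,0,0,0,0,0,0],"jaw":[0.5,0.5,0.5,0.5,0.5,0.5,0.5,0.5]}'
python3 - <<'E'
from h import *
a=shot("scene","s16");print(r.get_state()["ee_pos"])
g=cv2.cvtColor(a,cv2.COLOR_BGR2GRAY)
for z in(.244,.237,.162): 
    u,v=proj("s16",[.53,.409,z]);print(z,u,v)
u,v=map(int,proj("s16",[.53,.409,.237]));print([(y,int(g[y,u])) for y in range(v-12,v+24)])
E
```

```text
ee_pos: [0.484, 0.4085, 0.2157]
force: [6.4, 6.3, -27.7]
grip_force: 69.8
time_s: 37.58
ee_pos: [0.481, 0.3334, 0.3159]
orientation: [-0.004, 1.0, 0.004, 0.002]
force: [1.0, -1.2, -0.5]
finger_gap: 0.0427
grip_force: 0.0
[0.48553531 0.32029241 0.31392068]
0.244 354.98177889380787 119.43571218669857
0.237 354.7752820578552 121.18150659021987
0.162 352.620636723743 139.3976102341918
[(109, 36), (110, 38), (111, 39), (112, 37), (113, 40), (114, 38), (115, 37), (116, 39), (117, 40), (118, 37), (119, 29), (120, 24), (121, 25), (122, 24), (123, 22), (124, 28), (125, 40), (126, 43), (127, 42), (128, 56), (129, 65), (130, 66), (131, 86), (132, 96), (133, 70), (134, 67), (135, 69), (136, 68), (137, 69), (138, 69), (139, 75), (140, 75), (141, 75), (142, 84), (143, 94), (144, 94)]
```

The gate is fully up: 75 mm at the stop, with the dark handle at scene rows 119–124. Now to push the knockout down.

```bash
python3 -m inch '{"linear":[[-2,-39,0],[-5,-78,0],[-8,-117,0],[-11,-156,0],[-14,-195,0],[-17,-234,0],[-20,-273,0],[-23,-312,0],[-26,-351,0],[-29,-390,0]],"twist":[-7,-14,-21,-28,-35,-42,-49,-56,-63,-70],"jaw":[0,0,0,0,0,0,0,0,0,0]}'; python3 -m inch '{"linear":[[-3,-39,-8],[-6,-78,-16],[-9,-117,-24],[-12,-156,-32],[-13,-195,-40],[-13,-200,-60],[-13,-200,-60],[-13,-200,-60]],"twist":[-7,-14,-17,-17,-17,-17,-17,-17],"jaw":[0,0,0,0,0,0,0,0]}'
python3 - <<'E'
from h import *
s=r.get_state();print(s["ee_pos"],yaw())
im=shot("wrist","w17");g=cv2.cvtColor(im,cv2.COLOR_BGR2GRAY)
for y in (-.25,-.235):
    u,v=proj("w17",[.444,y,.136]);v=int(v);print(u,v,[(c,int(g[v,c])) for c in range(int(u)-40,int(u)+41,4)])
E
```

```text
time_s: 38.47
ee_pos: [0.4548, -0.0613, 0.3135]
orientation: [0.576, 0.818, 0.001, 0.002]
force: [0.2, 0.7, -0.1]
finger_gap: -0.0001
grip_force: 0.0
time_s: 39.13
ee_pos: [0.4422, -0.2599, 0.2523]
orientation: [0.688, 0.726, 0.001, -0.0]
force: [0.1, 0.7, 0.3]
finger_gap: -0.0
grip_force: 0.0
[ 0.44222968 -0.25988414  0.25225547] 3.0256521229299675
260.1337769436183 173 [(220, 206), (224, 207), (228, 205), (232, 203), (236, 203), (240, 201), (244, 196), (248, 200), (252, 90), (256, 89), (260, 87), (264, 77), (268, 179), (272, 208), (276, 214), (280, 214), (284, 214), (288, 214), (292, 214), (296, 214), (300, 214)]
261.08482895034257 156 [(221, 207), (225, 208), (229, 205), (233, 203), (237, 202), (241, 200), (245, 195), (249, 132), (253, 93), (257, 88), (261, 84), (265, 65), (269, 138), (273, 136), (277, 141), (281, 140), (285, 136), (289, 145), (293, 142), (297, 139), (301, 149)]
```

```bash
python3 -m inch '{"linear":[[1,-12,-30],[1,-12,-65],[1,-12,-95],[1,-12,-110],[1,-12,-116],[1,-12,-116]],"twist":[0,0,0,0,0,0],"jaw":[0,0,0,0,0,0]}';python3 -m inch '{"linear":[[0,0,-4],[0,0,-8],[0,0,-12],[0,0,-16],[0,0,-20],[0,0,-24],[0,0,-28],[0,0,-32],[0,0,-36],[0,0,-36]],"twist":[0,0,0,0,0,0,0,0,0,0],"jaw":[0,0,0,0,0,0,0,0,0,0]}';for i in 1 2 3; do python3 -m inch '{"linear":[[0,0,-2],[0,0,-4],[0,0,-4]],"twist":[0,0,0],"jaw":[0,0,0]}' | egrep "ee_pos|force: \["; done
```

```text
time_s: 39.68
ee_pos: [0.4438, -0.2714, 0.1359]
orientation: [0.687, 0.726, 0.0, 0.0]
force: [0.1, 1.4, 0.3]
finger_gap: -0.0001
grip_force: 0.0
time_s: 40.52
ee_pos: [0.4438, -0.2733, 0.1001]
orientation: [0.688, 0.725, 0.0, 0.001]
force: [-0.0, 0.7, 1.5]
finger_gap: 0.0
grip_force: 0.9
ee_pos: [0.4438, -0.2733, 0.0963]
force: [1.2, 0.4, 3.7]
ee_pos: [0.4438, -0.2733, 0.0923]
force: [-0.5, 0.1, 4.4]
ee_pos: [0.4438, -0.2733, 0.0909]
force: [-4.9, 1.1, 23.0]
```

```bash
python3 -m inch '{"linear":[[0,0,-2],[0,0,-3],[0,0,-3]],"twist":[0,0,0],"jaw":[0,0,0]}' | egrep "ee_pos|force: \["; python3 -m inch '{"linear":[[0,0,30],[0,0,70],[0,0,110],[0,0,150],[-5,-40,170],[-10,-80,180],[-10,-80,180],[-10,-80,180]],"twist":[0,0,0,0,0,0,0,0],"jaw":[0,0,0,0,0,0,0,0]}'
python3 - <<'E'
from h import *
a=shot("top","t18");b=shot("scene","s18");o=cv2.imread("pics/t1.png");os=cv2.imread("pics/scene0.png")
for n,x,y,k in (("top",a,o,"t18"),("scene",b,os,"s18")):
    d=(cv2.absdiff(x,y).max(2)>45).astype(np.uint8);d=cv2.morphologyEx(d,cv2.MORPH_OPEN,np.ones((2,2)))
    nn,l,st,c=cv2.connectedComponentsWithStats(d)
    print(n,[(s[:5].tolist()) for s in st[1:] if s[4]>15])
for z in(.237,): print(proj("t18",[.484,.409,z]),proj("s18",[.484,.409,z]))
print(proj("t18",[.56,-.0135,.03]),proj("s18",[.56,-.0135,.03]),proj("s18",[.568,-.265,.12]),proj("s18",[.444,-.272,.1]))
E
```

```text
ee_pos: [0.4439, -0.2734, 0.0906]
force: [-10.8, 4.7, 41.5]
time_s: 42.18
ee_pos: [0.4314, -0.3572, 0.2644]
orientation: [0.691, 0.723, -0.001, 0.001]
force: [0.2, -0.0, -0.8]
finger_gap: -0.0001
grip_force: 0.0
top [[110, 167, 5, 18, 44], [114, 172, 5, 15, 34], [98, 178, 11, 36, 192], [106, 189, 8, 19, 68], [306, 188, 34, 13, 199], [230, 190, 34, 14, 381], [324, 193, 16, 9, 122], [234, 196, 278, 188, 17155], [412, 204, 13, 6, 27], [103, 211, 6, 20, 56], [108, 215, 4, 16, 34], [429, 217, 9, 7, 54], [428, 225, 9, 24, 157], [246, 260, 8, 10, 50], [295, 284, 59, 10, 241], [217, 300, 10, 4, 24], [211, 306, 12, 11, 40], [463, 328, 22, 30, 421]]
scene [[12, 0, 140, 177, 6939], [140, 0, 51, 78, 543], [157, 52, 8, 5, 20], [20, 54, 18, 12, 86], [153, 60, 21, 31, 126], [129, 107, 29, 55, 924], [328, 119, 37, 26, 328], [223, 157, 10, 17, 95], [104, 163, 105, 71, 1282], [209, 181, 19, 21, 269], [144, 188, 33, 16, 76], [250, 200, 33, 25, 456], [181, 204, 37, 19, 291], [114, 211, 13, 9, 72], [91, 227, 6, 6, 28]]
(np.float64(101.28933521007028), np.float64(194.68610359130813)) (np.float64(346.2707293381199), np.float64(116.8700341616341))
(np.float64(246.22660615277948), np.float64(195.2672070116445)) (np.float64(264.2397256855146), np.float64(207.93624808151895)) (np.float64(198.83069602075156), np.float64(211.87185380922742)) (np.float64(180.3497015749842), np.float64(199.18694156005753))
```

```bash
python3 -c "
from cell import r
print(r.close_job())"
```

```text
the job is handed in; nothing more can be done
None
```

I handed the job in at about 42 s; no verdict came back. Two castings lie in the lock (the one from the die and the only one on the bench), the gate was pressed firmly shut before I opened the hatch, and at hand-in the hatch is shut, the gate fully up and the knockout fully down.

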